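# Release a measured block through the one-way gate

### The job

Set the measured aluminium block on the open end of the release lane and slide it along the lane floor through the self-closing swing gate, without lifting it over. Gently press it home on the sprung plunger at the far end with about 10 N for a moment, never ramming it, then withdraw so that the block stays touching the plunger and the gate falls shut behind it; leave the bottle, ball stand and vee block where they are.

Things in the scene. Friction and masses are not known exactly. Their poses are not given: they have to be found in the camera images.
- block_center (a point): Centre (half-way up) of the loose machined aluminium block: 60 mm long (own x), 50 mm wide (own y), 36 mm tall (own z up), about 0.18 to 0.36 kg, with a shallow ring and screw holes marked on its top. It starts standing on the dark table to the robot's right. Symmetric: either end may go first.
- block: The same block; origin at the centre of its underside, same axes.
- lane: Fixed metal release lane. Origin at table height on its centre line, below the gate. Own x = push direction, y = to the gate's hinge side, z up. Deck from x = -175 to +235 mm, 120 mm wide, top 10 mm above the table. From x = -50 mm a channel 54 mm wide (inner faces y = -27 and +27 mm) with walls 8 mm thick, 24 mm above the deck; open from above, so shut fingers can push the block's rear end.
- set_down (a point): Point on the deck's top where the block can be set down, its length along the lane's x: lane x = -120, y = 0 mm. Around it the deck is open, without walls, from x = -175 to -77 mm; then funnel wings lead into the channel at x = -50 mm. Axes as the lane's.
- gate_hinge (a point): Upright hinge axis of the gate, at lane x = 0, y = +34 mm, 28 mm above the table (fixed). The leaf, a steel plate 4 mm thick, 2 to 34 mm above the deck, reaches 59 mm from it across the lane. Between lane x = 0 and 70 mm the +y wall is set back (inner face y = 45 mm) to take the open leaf; from x = 85 mm it is at +27 mm again.
- gate (a joint): Swing angle of the leaf (rad): 0 = shut across the lane, up to 1.6 open, in the push direction only. A light spring closes it (0.03 N m shut, 0.08 N m open): the block needs a few N to push through. It falls shut only if the block's rear end lies at least 62 mm beyond the gate line (lane x = 0) and no finger is left in its swing.
- stop: Dark steel bracket across the lane's far end; origin on the deck, mid-face towards the gate (lane x = 205 mm). From it a brass sleeve (18 mm diameter) with a sprung steel plunger (16 mm) points to the gate, axis 18 mm above the deck. The plunger's free tip stands 26 to 70 mm in front of the bracket: set differently each time and not measured, so find it by touch.
- stop_axis (a point): Point on the plunger's axis at the bracket's face, 28 mm above the table. The plunger yields from about 0.5 N, 2 N per mm, solid after 7 mm. Press it with about 10 N (5 to 18 N is fine, over 20 N harms it) for half a second; sliding friction of the block adds 1 to 4 N while it slides (at rest it can hide as much). Eased off slowly, it pushes the block back a few mm and stays touching it.
- spray: Bystander: clear spray bottle, 44 mm diameter, 150 mm tall; origin at the centre of its underside.
- ball_stand: Bystander: dark steel stand, 72 mm foot, 138 mm tall, with a white reference ball on top; origin at the centre of its underside.
- vee_block: Bystander: steel vee block 50 x 70 x 42 mm; origin at the centre of its underside.
Mind the look-alikes: they are no part of the job. Leave any brown look-alike of the block alone.

How it is judged (in metres and radians):
On the way, in this order (a step that is already met when the one before it is completed fails the run):
1. the block stands on the lane's deck before the gate (x of block_center in the frame of lane between -0.19 and -0.035 m and y of block_center in the frame of lane between -0.05 and 0.05 m and z of block_center in the frame of lane below 0.033 m and contact force between block and lane above 0.3 N), for 0.2 s.
2. the block, down on the deck, has pushed the gate open and stands in it (value of joint gate above 0.7 rad and x of block_center in the frame of lane between -0.028 and 0.06 m and z of block_center in the frame of lane below 0.036 m), for 0.1 s.
3. the block is pressed on the plunger with more than 5 N (contact force between block and stop above 5 N), for 0.2 s.
At the end, for the whole second after the job is handed in: The block rests flat on the lane floor beyond the gate (centre more than 92 mm past the gate line, within 8 mm of the centre line, within 0.12 rad of the lane), still touching the plunger, and the gate is shut (below 0.06 rad) (value of joint gate below 0.06 rad and x of block_center in the frame of lane above 0.092 m and y of block_center in the frame of lane between -0.008 and 0.008 m and z of block_center in the frame of lane below 0.044 m and angle between the x axis of block_center and the x axis of lane, either way round below 0.12 rad and contact force between block and stop above 0.05 N and linear speed of block below 0.01 m/s).
It fails at once if the plunger is rammed (over 20 N) (contact force between block and stop above 20 N).
It fails at once if the block is lifted over the gate or off the lane floor beyond it (x of block_center in the frame of lane between -0.028 and 0.23 m and y of block_center in the frame of lane between -0.06 and 0.06 m and z of block_center in the frame of lane above 0.04 m).
It fails at once if a bystander is disturbed (distance of any of spray, ball_stand, vee_block from where it was at the start of the episode above 0.03 m).
It also fails if it takes over 67 s, if anything falls off the work surface, if the arm or the gripper's body presses on something with over 40 N, if the wrist force passes 120 N, or if a joint passes its speed limit or range.

### The arm

A 6-joint arm with a two-finger parallel gripper is mounted at the origin on the work surface. World frame = base frame: x ahead of the robot, y to its left, z up, the work surface at z = 0. Lengths are in mm, angles in rad, forces in N, time in s.
With the tool pointing down it reaches from about 425 to 1125 mm from the base axis. Payload 14.9 kg.
Tool frame: the origin (TCP) lies at the very end of the fingers, on their centre line; the grasp point (between the pads) lies 19 mm behind it (env.hold_point_z is the distance from the TCP to the grasp point, in mm); y points along the fingers, x is the direction in which the jaws open and shut, and the axes are right-handed (so a half turn about y gives the same grasp; the last joint's range is limited). The gripper opens to 91 mm and grips with 3 to 60 N. Pads are 32 mm wide; open, the fingers measure 118 mm over their backs; the gripper's body (76 mm by 178 mm) begins 60 mm behind the grasp point.
Start: joints at [-1.151, 0.379, 1.734, -0, 1.028, -0.033], TCP at [306.237, -629.473, 213.932] pointing down, gripper open.
Joint ranges: [-2.77, 2.77], [-0.74, 2.19], [0, 2.66], [-1.06, 4.2], [0.31, 2.87], [-3.08, 3.08]. Speed limits (rad/s): [1.89, 1.89, 2.39, 3.14, 3.14, 3.14].

### API

Orientations are given as a 3x3 rotation matrix whose columns are the frame's x, y, z axes.
In Python, from bench import env gives the robot as it stands.
- The arm moves only by the tool apply_moves, never from a script. Its argument "increments" is a list of rows, each an object of numbers: "tx", "ty", "tz": the shift along the tool's x, y, z in units of 50 mm (1.0 is 50 mm); "yaw": the turn about the tool's y in units of 10 degrees (1.0 is 10 degrees); "hand": the opening, from 0 (shut) to 1 (fully open). In form: [{"tx": .., "ty": .., "tz": .., "yaw": .., "hand": ..}, ...]. A call has 1 to 12 rows; each row is the pose to reach, as a shift and turn from the pose measured when the call began, along the tool's axes at that moment; what a row does not reach only later rows make up. A row lasts 1/8 s, in which the tool goes at most 62.5 mm and 10.7 degrees, less where a joint would pass 70% of its speed; a pose out of reach is approached as far as the arm can. A call with a gripper value outside its range is refused whole. The fingers move at their own pace and stop on an object; "newtons" is the grip in N (left out, the last holds). Time passes only in rows, so rows that repeat a pose let the fingers close. It gives the time, the measured TCP pose, the force and the opening at its end, in the units of the state.
- env.read_state(): the state, without advancing time (a new reading comes with each control period).
- env.snapshot(name): name is "scene" or "top" or "wrist"; returns a dict with "img" (400x640x3 uint8, blue, green, red), "K" (3x3 intrinsics, pixels), "extrinsics" (4x4, takes a point from camera to world coordinates). Camera axes: x right, y up, looking along -z (the intrinsics and any distortion apply to the point x, -y, -z); pixel columns grow to the right and rows downward; lengths in mm; the calibration is good to about 2 mm. A picture is of the moment at which its call begins. There is no depth.
- env.hand_in(): hands the job in, once; it reports no verdict.
Trained networks look in the newest picture that a camera, given by its name, has taken for a name from the list of things; names that differ only in an ending like _2 or _b are one class to them, and where a whole thing is asked for, a point or a joint stands for the part that bears it (a point fixed in the world has none). Each returns a list of dicts, best first, with "confidence" (0 to 1); they miss things now and then, are a little off and sometimes report something else, mostly with a low value. They report only what shows in the picture. A call takes as long as a camera call. They do not tell look-alikes from the thing itself.
- env.masks_of(camera, name): "region" (400x640 bool, what is visible of it) and "bbox" ([left, top, right, bottom] in pixels, round what is visible of it).
- env.pinpoint(camera, name): "centre" ([column, row] in pixels: a listed point, or the origin of a listed thing).
The state is a dict: "time_s": time; "joint_pos": joint angles; "qd": joint speeds; "joint_torque": joint torques, N m; "tcp_pos": TCP position; "orientation": TCP orientation; "contact_force": force on the tool from outside, world axes, zero at the start; "torque": the same for the moment, N m; "gripper_width": finger opening in mm.
Only numpy, scipy, OpenCV 4.12 (cv2) and the standard library are available. Lean on these libraries where they do the work, as an engineer would, in place of code of your own. Each camera call takes 0.05 s, during which the arm holds its last target.

## Working session

There is one attempt and no reset: what is moved stays moved. The work goes in short steps, Python scripts to look and compute and a tool call to move; the robot and the scene stay as the last step left them, time stands still between calls to the robot, and variables do not carry over. Pictures are saved under pics/ and viewed, and the job is handed in when it is done.

Besides the shell and the picture viewer there is one more tool, called after "Call:" as name([rows], argument=value, ...), one row to a line, values as JSON. apply_moves: Moves the arm, as the interface text tells. Its arguments: {"type":"object","properties":{"increments":{"type":"array"},"newtons":{"type":"number"}},"required":["increments"]}

```bash
ls; mkdir -p pics; cat > h.py <<'E'
import numpy as np, cv2
from bench import env
def snap(n,save=None):
    s=env.snapshot(n)
    if save: cv2.imwrite('pics/'+save,s['img'])
    return s
def proj(s,P):
    P=np.atleast_2d(P).astype(float); E=np.array(s['extrinsics']); c=(P-E[:3,3])@E[:3,:3]
    q=np.c_[c[:,0],-c[:,1],-c[:,2]]@np.array(s['K']).T
    return q[:,:2]/q[:,2:]
def ray(s,uv,z):
    K=np.array(s['K']);E=np.array(s['extrinsics'])
    d=np.linalg.inv(K)@np.array([uv[0],uv[1],1.]); d=E[:3,:3]@np.array([d[0],-d[1],-d[2]]); o=E[:3,3]
    return o+d*(z-o[2])/d[2]
E
python3 - <<'E'
from h import *
for n in ['scene','top','wrist']:
    s=snap(n,n+'0.png'); print(n,{k:(np.round(v,3).tolist() if k!='img' else v.shape) for k,v in s.items()})
    for t in ['block_center','block','lane','set_down','gate_hinge','gate','stop','stop_axis','spray','ball_stand','vee_block']:
        try: print(t,[(np.round(d['centre'],1).tolist(),round(d['confidence'],2)) for d in env.pinpoint(n,t)])
        except Exception as e: print(t,e)
st=env.read_state()
for k,v in st.items(): print(k,np.round(v,3).tolist())
E
```

```text
pics
scene {'img': (400, 640, 3), 'K': [[462.166, 0.0, 325.63], [0.0, 462.166, 195.51], [0.0, 0.0, 1.0]], 'extrinsics': [[0.799, -0.403, 0.447, 1063.421], [0.602, 0.558, -0.572, -688.521], [-0.019, 0.725, 0.688, 851.538], [0.0, 0.0, 0.0, 1.0]]}
block_center [([232.5, 266.6], 0.98), ([201.2, 304.2], 0.78), ([181.2, 259.1], 0.66)]
block [([182.3, 259.8], 0.96), ([199.8, 312.4], 0.87), ([233.9, 272.5], 0.8)]
lane [([340.5, 195.4], 0.79), ([234.5, 271.1], 0.64)]
set_down [([308.4, 212.7], 0.58)]
gate_hinge [([334.1, 178.4], 0.59)]
gate it knows: ball_stand, block, block_center, gate_hinge, lane, set_down, spray, stop, stop_axis, vee_block
stop [([386.6, 153.8], 0.8)]
stop_axis [([385.6, 150.8], 0.8), ([389.3, 153.1], 0.23)]
spray [([381.1, 125.0], 0.72)]
ball_stand [([424.0, 142.4], 0.82)]
vee_block [([280.9, 336.7], 0.76)]
top {'img': (400, 640, 3), 'K': [[420.702, 0.0, 317.621], [0.0, 420.702, 195.637], [0.0, 0.0, 1.0]], 'extrinsics': [[-0.001, 0.999, -0.041, 472.45], [-1.0, -0.002, -0.011, -14.129], [-0.011, 0.041, 0.999, 1133.987], [0.0, 0.0, 0.0, 1.0]]}
block_center [([434.0, 208.9]
[... 723 characters left out ...]
3, 0.114, -598.588], [0.0, -0.26, 0.966, 384.805], [0.0, 0.0, 0.0, 1.0]]}
block_center [([114.7, 5.5], 0.84)]
block [([123.5, 9.9], 0.77)]
lane []
set_down []
gate_hinge []
gate it knows: ball_stand, block, block_center, gate_hinge, lane, set_down, spray, stop, stop_axis, vee_block
stop []
stop_axis []
spray []
ball_stand []
vee_block []
time_s 1.65
joint_pos [-1.151, 0.379, 1.734, 0.0, 1.028, -0.033]
qd [0.001, 0.0, -0.0, -0.002, 0.0, 0.0]
joint_torque [0.0, -76.368, -43.474, 0.065, 0.039, 0.0]
tcp_pos [306.245, -629.493, 213.942]
orientation [[0.437, 0.0, 0.899], [-0.899, -0.0, 0.437], [0.0, -1.0, 0.0]]
contact_force [-0.347, 0.676, -0.038]
torque [0.008, 0.025, -0.018]
gripper_width 91.22
```

View pictures.

View pics/scene0.png

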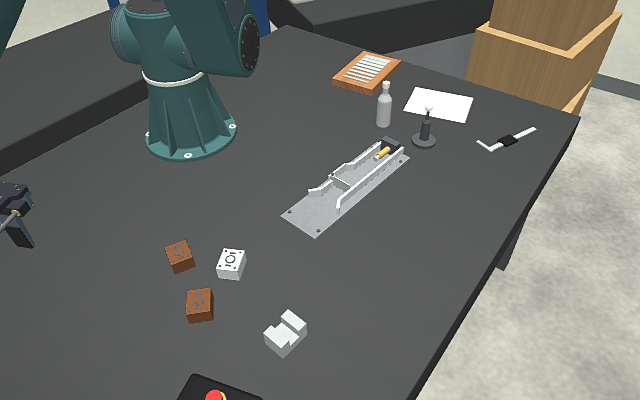

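View pics/top0.png

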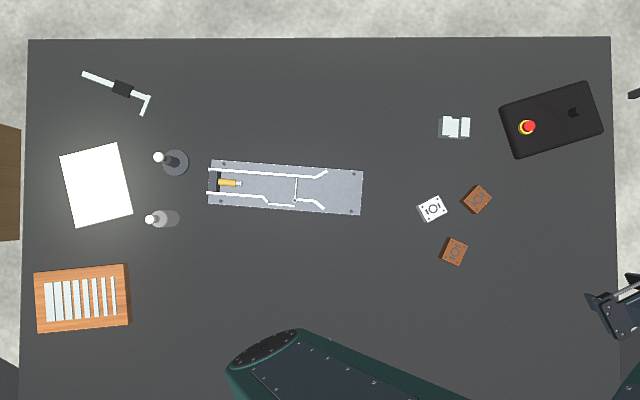

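View pics/wrist0.png

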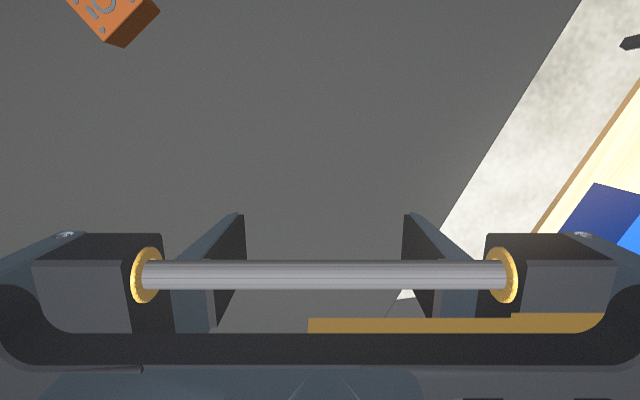

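```bash
python3 - <<'E'
import cv2,numpy as np
a=cv2.imread('pics/top0.png')[150:280,400:500]; b=cv2.imread('pics/scene0.png')[230:340,150:270]
a=cv2.resize(a,(400,520),interpolation=cv2.INTER_CUBIC);b=cv2.resize(b,(400,int(110*400/120)),interpolation=cv2.INTER_CUBIC)
o=np.zeros((520,800,3),np.uint8);o[:,:400]=a;o[:b.shape[0],400:]=b
cv2.imwrite('pics/crop0.png',o)
a=cv2.imread('pics/top0.png')[150:230,160:390]
cv2.imwrite('pics/lane0.png',cv2.resize(a,None,fx=3.4,fy=3.4,interpolation=cv2.INTER_CUBIC))
E
```

```text
(no output)
```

View pics/crop0.png

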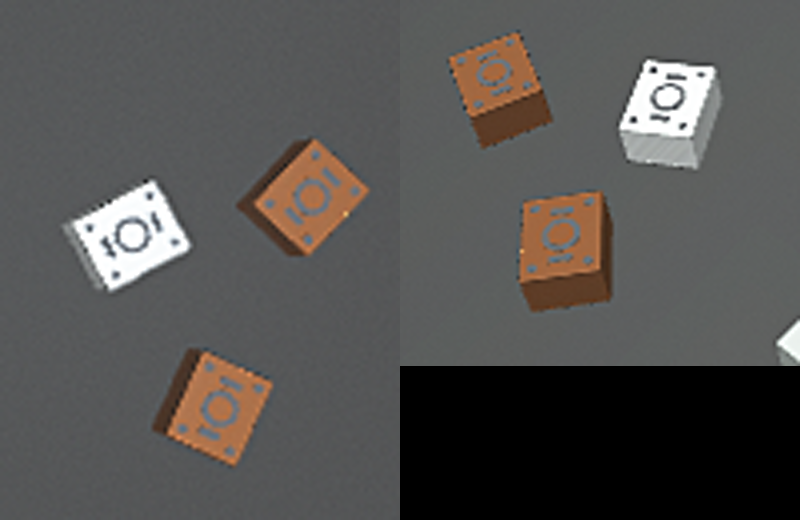

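View pics/lane0.png

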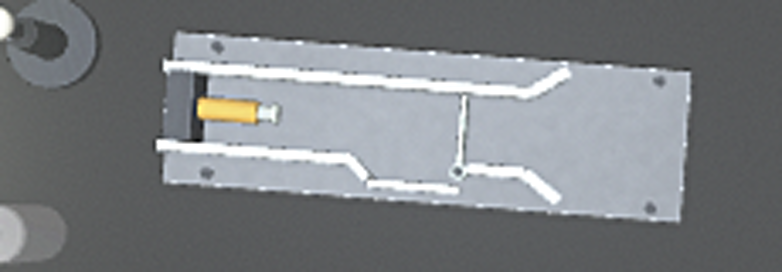

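The thing wanted is the aluminium block: white or silver, top image (432,208), scene (231,263). It could be taken for the brown look-alikes at top (454,251) and (477,199), or the vee block at (455,127). The crop confirms the white one, with ring and screw holes. Next I fit the block and lane poses.

```bash
cat > fit.py <<'E'
from h import *
from scipy.optimize import minimize
def boxc(x0,x1,y0,y1,z0,z1): return np.array([[x,y,z] for x in(x0,x1) for y in(y0,y1) for z in(z0,z1)],float)
def T(p,C):
    c,s=np.cos(p[2]),np.sin(p[2]); return np.c_[C[:,0]*c-C[:,1]*s+p[0],C[:,0]*s+C[:,1]*c+p[1],C[:,2]]
def render(s,p,boxes,SS=4,roi=None):
    m=np.zeros((400*SS,640*SS),np.uint8)
    for b in boxes:
        q=proj(s,T(p,b)); h=cv2.convexHull(np.round((q+.5)*SS*16-8).astype(np.int32)); cv2.fillConvexPoly(m,h,255,shift=4)
    return cv2.resize(m,(640,400),interpolation=cv2.INTER_AREA)/255.
def fit(views,boxes,p0,step):
    def cost(p): return sum(np.abs(render(s,p,boxes)-m).sum()/m.sum() for s,m in views)
    sim=np.array([p0]+[np.array(p0)+np.eye(3)[i]*step[i] for i in range(3)])
    r=minimize(cost,p0,method='Nelder-Mead',options=dict(initial_simplex=sim,xatol=.02,fatol=1e-5,maxiter=250)); return r.x,r.fun
BLOCK=[boxc(-30,30,-25,25,0,36)]
LANE=[boxc(-175,235,-60,60,0,10)]
E
python3 - <<'E'
from fit import *
import pickle
V={}
for n in ['top','scene']:
    s=snap(n); img=s['img'].astype(float)
    seed=(432,208) if n=='top' else (231,263)
    mb=None
    for d in env.masks_of(n,'block'):
        r=d['region']; print(n,d['bbox'],round(d['confidence'],2),r.sum(),img[r].mean(0).round())
        if r[seed[1],seed[0]]: mb=r
    ml=None
    for d in env.masks_of(n,'lane'):
        print('lane',n,d['bbox'],round(d['confidence'],2),d['region'].sum())
        if ml is None: ml=d['region']
    V[n]=(s,mb,ml)
pickle.dump(V,open('v.pkl','wb'))
c=ray(V['top'][0],(432,208),36); print('block rough',c)
vs={n:(V[n][0],V[n][1].astype(float)) for n in V if V[n][1] is not None}
# threshold masks too
def thr(n,seed):
    s=V[n][0]; g=s['img'].astype(int).max(2); b=s['img'].astype(int); neutral=(b.max(2)-b.min(2))<25
    m=((g>115)&neutral).astype(np.uint8); k,l=cv2.connectedComponents(m); return (l==l[seed[1],seed[0]]).astype(float)
tt={n:(V[n][0],thr(n,sd)) for n,sd in [('top',(432,208)),('scene',(231,263))]}
for n in tt: print(n,'thr',tt[n][1].sum())
best=None
for a in np.arange(0,np.pi,.4):
    r=fit(list(tt.values()),BLOCK,[c[0],c[1],a],[8,8,.2])
    if best is None or r[1]<best[1]: best=r
print('block thr both',best)
for n in tt: print(n,fit([tt[n]],BLOCK,best[0],[4,4,.1]))
if len(vs): print('block net',fit(list(vs.values()),BLOCK,best[0],[4,4,.1]))
E
```

```text
top [440.2, 237.1, 468.2, 264.4] 0.74 526 [ 77. 104. 147.]
top [461.8, 185.8, 490.7, 212.9] 0.71 562 [ 75. 100. 140.]
lane top [203.9, 157.9, 364.7, 213.6] 0.64 7031
scene [186.1, 288.1, 213.3, 323.4] 0.83 849 [ 62.  89. 130.]
scene [217.3, 250.8, 245.7, 279.1] 0.79 777 [199. 199. 196.]
scene [165.5, 241.3, 193.2, 271.5] 0.71 611 [ 63.  90. 131.]
lane scene [277.7, 136.0, 410.1, 239.7] 0.84 5021
block rough [ 484.91202261 -299.64759879   36.        ]
top thr 491.0
scene thr 730.0
block thr both (array([ 483.14898162, -302.7214922 ,    2.07846486]), np.float64(0.21368171541138287))
top (array([ 482.99969575, -302.59130367,    2.06755022]), np.float64(0.10929275987380696))
scene (array([ 483.08714034, -302.71790376,    2.07709831]), np.float64(0.10279881815739993))
block net (array([ 483.15371967, -302.99357806,    2.06724888]), np.float64(0.05055139172786232))
```

```bash
cat > lanebox.py <<'E'
from fit import *
L=[boxc(-175,235,-60,60,0,10)]
L+=[boxc(-50,225,-35,-27,10,34),boxc(-50,0,27,35,10,34),boxc(85,225,27,35,10,34),boxc(0,70,45,53,10,34),boxc(205,230,-27,27,10,44)]
def thrl(s):
    b=s['img'].astype(int); g=b.max(2)
    m=(g>100).astype(np.uint8); return m
E
python3 - <<'E'
from lanebox import *
import pickle
V=pickle.load(open('v.pkl','rb'))
from scipy.ndimage import binary_fill_holes
views={}
for n,sd in [('top',(345,189)),('scene',(308,213))]:
    s=V[n][0]; m=thrl(s); k,l=cv2.connectedComponents(m); m=(l==l[sd[1],sd[0]]); m=binary_fill_holes(m).astype(float); print(n,m.sum())
    # don't-care far bracket: add net mask
    views[n]=(s,np.maximum(m,0))
    # union with dark bracket via net mask
c=ray(V['top'][0],(297.6,186.5),0); print(c)
for ang in [1.5]:
    p0=[c[0],c[1],ang+.0]
    r=fit(list(views.values()),L,p0,[10,10,.1]); print('both',r)
    for n in views: print(n,fit([views[n]],L,r[0],[5,5,.05]))
    print('net',fit([(V[n][0],V[n][2].astype(float)) for n in V],L,r[0],[5,5,.05]))
p=r[0]
for n in views:
    s=V[n][0]; im=cv2.resize(s['img'],None,fx=4,fy=4,interpolation=cv2.INTER_CUBIC)
    for b in L:
        q=((proj(s,T(p,b))+.5)*4).astype(int)
        for i in range(8):
            for j in range(i):
                if bin(i^j).count('1')==1: cv2.line(im,tuple(map(int,q[i])),tuple(map(int,q[j])),(0,0,255),1)
    h=((proj(s,T(p,np.array([[0,34,44.],[141,0,28],[205,0,28],[-120,0,10]])))+.5)*4).astype(int)
    for a in h: cv2.circle(im,tuple(map(int,a)),4,(0,255,0),1)
    x,y=(200,150) if n=='top' else (275,130)
    cv2.imwrite(f'pics/lanefit_{n}.png',im[y*4:y*4+(300 if n=='top' else 450),x*4:x*4+(700 if n=='top' else 560)])
E
```

```text
top 6961.0
scene 4724.0
[543.82387225  52.33492541   0.        ]
both (array([538.8357627 ,  55.67907977,   1.4914227 ]), np.float64(0.13197038752715087))
top (array([539.34307268,  55.0240749 ,   1.49143119]), np.float64(0.019470945970688235))
scene (array([536.98337613,  58.48742571,   1.48749004]), np.float64(0.1000738822201192))
net (array([539.06266459,  55.58525274,   1.49154345]), np.float64(0.07565743300527704))
```

View pics/lanefit_top.png

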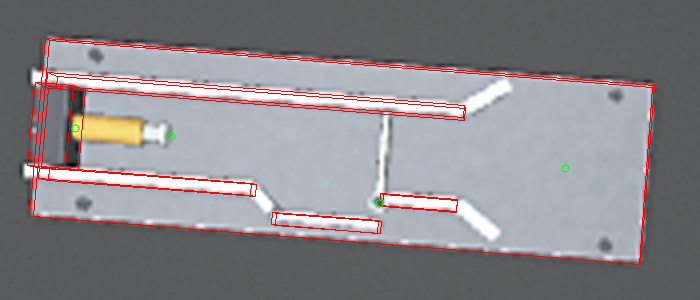

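View pics/lanefit_scene.png

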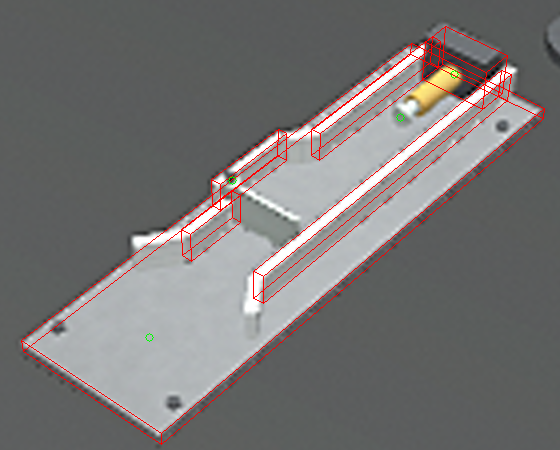

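The aluminium block is at (483.1, -302.7) with its long axis at 118.7°. The lane origin is near (539, 55) with yaw 85.45°. The overlays match walls, hinge and deck. Next I go above the block.

```bash
cat >> h.py <<'E'
def inc(pos,ang):
    st=env.read_state(); R=np.array(st['orientation']); d=np.array(pos)-np.array(st['tcp_pos']); t=R.T@d/50
    cur=np.degrees(np.arctan2(R[1,0],R[0,0])); dy=(ang-cur+180)%360-180
    print('t',round(st['time_s'],2),'tcp',np.round(st['tcp_pos'],2),'ang',round(cur,2),'F',np.round(st['contact_force'],2),'w',round(st['gripper_width'],1))
    print('  inc tx %.3f ty %.3f tz %.3f yaw %.3f'%(t[0],t[1],t[2],-dy/10))
LP=np.array([539.2,55.2]); LA=1.4914
def lane(x,y,z): 
    c,s=np.cos(LA),np.sin(LA); return np.array([LP[0]+x*c-y*s,LP[1]+x*s+y*c,z])
def tolane(p):
    c,s=np.cos(LA),np.sin(LA); d=np.array(p)[:2]-LP; return np.array([d[0]*c+d[1]*s,-d[0]*s+d[1]*c,p[2]])
E
python3 -c "
from h import *
inc([483.1,-302.7,120],28.7)"
```

```text
t 1.95 tcp [ 306.26 -629.46  213.92] ang -64.06 F [-0.58  1.15 -0.41] w 90.9
  inc tx -4.329 ty 1.879 tz 6.040 yaw -9.276
```

Call:
apply_moves([
  {"tx": -4.33, "ty": 1.0, "tz": 6.04, "yaw": -9.28, "hand": 0.85},
  {"tx": -4.33, "ty": 1.0, "tz": 6.04, "yaw": -9.28, "hand": 0.85},
  {"tx": -4.33, "ty": 1.0, "tz": 6.04, "yaw": -9.28, "hand": 0.85},
  {"tx": -4.33, "ty": 1.0, "tz": 6.04, "yaw": -9.28, "hand": 0.85},
  {"tx": -4.33, "ty": 1.0, "tz": 6.04, "yaw": -9.28, "hand": 0.85},
  {"tx": -4.33, "ty": 1.0, "tz": 6.04, "yaw": -9.28, "hand": 0.85},
  {"tx": -4.33, "ty": 1.0, "tz": 6.04, "yaw": -9.28, "hand": 0.85},
  {"tx": -4.33, "ty": 1.88, "tz": 6.04, "yaw": -9.28, "hand": 0.85},
  {"tx": -4.33, "ty": 1.88, "tz": 6.04, "yaw": -9.28, "hand": 0.85},
  {"tx": -4.33, "ty": 1.88, "tz": 6.04, "yaw": -9.28, "hand": 0.85},
  {"tx": -4.33, "ty": 1.88, "tz": 6.04, "yaw": -9.28, "hand": 0.85},
  {"tx": -4.33, "ty": 1.88, "tz": 6.04, "yaw": -9.28, "hand": 0.85},
])

```text
time_s: 3.45
tcp_pos: [483.3, -302.9, 120.4]
orientation: [[0.878, 0.001, -0.479], [0.479, -0.0, 0.878], [0.0, -1.0, -0.001]]
contact_force: [-0.1, -0.3, 0.3]
gripper_width: 77.8
```

```bash
python3 -c "
from h import *
inc([483.1,-302.7,12],28.7)
s=snap('wrist','wrist1.png')
import fit
im=s['img'].copy()
q=proj(s,fit.T([483.1,-302.7,2.07],fit.BLOCK[0]))
for a in q: cv2.circle(im,tuple(int(v) for v in a),3,(0,0,255),1)
cv2.imwrite('pics/wrist1.png',im)"
```

```text
t 3.45 tcp [ 483.31 -302.88  120.42] ang 28.65 F [-0.09 -0.35  0.34] w 77.8
  inc tx -0.003 ty 2.168 tz 0.007 yaw -0.005
```

View pics/wrist1.png

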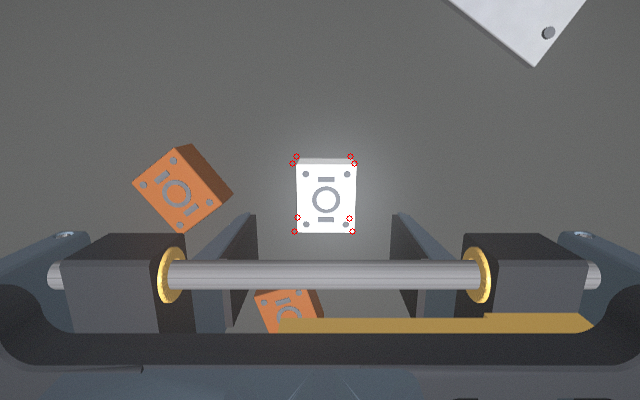

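```bash
python3 -c "
from fit import *
s=snap('wrist'); b=s['img'].astype(int)
m=((b.min(2)>125)).astype(np.uint8); k,l=cv2.connectedComponents(m); m=(l==l[185,310]).astype(np.uint8)
from scipy.ndimage import binary_fill_holes
m=binary_fill_holes(m); print(m.sum(), cv2.boundingRect(m.astype(np.uint8)))
r=fit([(s,m.astype(float))],BLOCK,[483.1,-302.7,2.07],[3,3,.05]);print(r)
inc([r[0][0],r[0][1],12],28.7)
"
```

```text
8674 (280, 144, 106, 115)
(array([ 488.43278082, -297.50216647,    2.01991423]), np.float64(0.4834804938807435))
t 3.55 tcp [ 483.24 -302.83  120.3 ] ang 28.68 F [-1.02  0.21  0.27] w 77.6
  inc tx 0.142 ty 2.166 tz 0.045 yaw -0.002
```

```bash
python3 -c "
from fit import *
s=snap('wrist'); b=s['img'].astype(int)
from scipy.ndimage import binary_fill_holes
for t in (170,190,210):
  m=((b.min(2)>t)).astype(np.uint8); k,l=cv2.connectedComponents(m); m=(l==l[185,310]).astype(np.uint8)
  m=binary_fill_holes(m); print(m.sum(), cv2.boundingRect(m.astype(np.uint8)))
  r=fit([(s,m.astype(float))],BLOCK,[483.1,-302.7,2.07],[3,3,.05]);print(r)
inc([r[0][0],r[0][1],12],28.7)
"
```

```text
4357 (296, 159, 61, 74)
(array([ 484.92281711, -302.26083474,    2.07133448]), np.float64(0.025496946540838044))
4330 (296, 159, 61, 74)
(array([ 485.38274394, -302.93904562,    2.06671215]), np.float64(0.03200742652719286))
4059 (296, 164, 61, 69)
(array([ 485.74416468, -303.85433649,    2.06478472]), np.float64(0.09992512402842388))
t 3.6 tcp [ 483.2  -302.8   120.21] ang 28.7 F [ 0.04  0.6  -0.45] w 77.3
  inc tx 0.034 ty 2.164 tz -0.042 yaw 0.000
```

Call:
apply_moves([
  {"tx": 0.03, "ty": 1.2, "tz": 0, "yaw": 0, "hand": 0.85},
  {"tx": 0.03, "ty": 2.0, "tz": 0, "yaw": 0, "hand": 0.85},
  {"tx": 0.03, "ty": 2.24, "tz": 0, "yaw": 0, "hand": 0.85},
  {"tx": 0.03, "ty": 2.24, "tz": 0, "yaw": 0, "hand": 0.85},
  {"tx": 0.03, "ty": 2.24, "tz": 0, "yaw": 0, "hand": 0.4},
  {"tx": 0.03, "ty": 2.24, "tz": 0, "yaw": 0, "hand": 0.4},
  {"tx": 0.03, "ty": 2.24, "tz": 0, "yaw": 0, "hand": 0.4},
  {"tx": 0.03, "ty": 2.24, "tz": 0, "yaw": 0, "hand": 0.4},
  {"tx": 0.03, "ty": 2.24, "tz": 0, "yaw": 0, "hand": 0.4},
  {"tx": 0.03, "ty": 2.24, "tz": 0, "yaw": 0, "hand": 0.4},
], newtons=30)

```text
time_s: 4.85
tcp_pos: [484.9, -302.4, 9.0]
orientation: [[0.877, 0.001, -0.48], [0.48, -0.001, 0.877], [0.001, -1.0, -0.001]]
contact_force: [-2.0, 1.3, 8.4]
gripper_width: 49.7
```

```bash
python3 -c "
from h import *
LA_=np.degrees(LA)-90
p=lane(-120,0,80); print(p,LA_); inc(p,LA_)"
```

```text
[529.68244756 -64.42197204  80.        ] -4.5490744341890235
t 4.85 tcp [ 484.94 -302.36    8.98] ang 28.69 F [-2.03  1.28  8.41] w 49.7
  inc tx 3.070 ty -1.423 tz 3.743 yaw 3.324
```

Call:
apply_moves([
  {"tx": 0, "ty": -0.6, "tz": 0, "yaw": 0, "hand": 0.4},
  {"tx": 0, "ty": -1.4, "tz": 0, "yaw": 0, "hand": 0.4},
  {"tx": 0.5, "ty": -1.42, "tz": 0.6, "yaw": 0.6, "hand": 0.4},
  {"tx": 1.1, "ty": -1.42, "tz": 1.35, "yaw": 1.2, "hand": 0.4},
  {"tx": 1.7, "ty": -1.42, "tz": 2.1, "yaw": 1.9, "hand": 0.4},
  {"tx": 2.3, "ty": -1.42, "tz": 2.8, "yaw": 2.6, "hand": 0.4},
  {"tx": 2.8, "ty": -1.42, "tz": 3.4, "yaw": 3.1, "hand": 0.4},
  {"tx": 3.07, "ty": -1.42, "tz": 3.74, "yaw": 3.32, "hand": 0.4},
  {"tx": 3.07, "ty": -1.42, "tz": 3.74, "yaw": 3.32, "hand": 0.4},
  {"tx": 3.07, "ty": -1.42, "tz": 3.74, "yaw": 3.32, "hand": 0.4},
])

```text
time_s: 6.1
tcp_pos: [529.5, -65.0, 79.9]
orientation: [[0.997, 0.001, 0.078], [-0.078, -0.001, 0.997], [0.001, -1.0, -0.001]]
contact_force: [-0.1, -0.7, -3.0]
gripper_width: 50.2
```

```bash
python3 - <<'E'
from lanebox import *
p=lane(-120,0,22); inc(p,np.degrees(LA)-90)
s=snap('wrist'); im=s['img'].copy()
for b in L:
    q=proj(s,T([LP[0],LP[1],LA],b))
    for i in range(8):
        for j in range(i):
            if bin(i^j).count('1')==1: cv2.line(im,tuple(int(v) for v in q[i]),tuple(int(v) for v in q[j]),(0,0,255),1)
cv2.imwrite('pics/wrist2.png',im); snap('scene','scene2.png')
E
```

```text
t 6.1 tcp [529.54 -64.96  79.85] ang -4.46 F [-0.13 -0.66 -3.  ] w 50.2
  inc tx 0.001 ty 1.157 tz 0.012 yaw 0.009
```

View pics/wrist2.png

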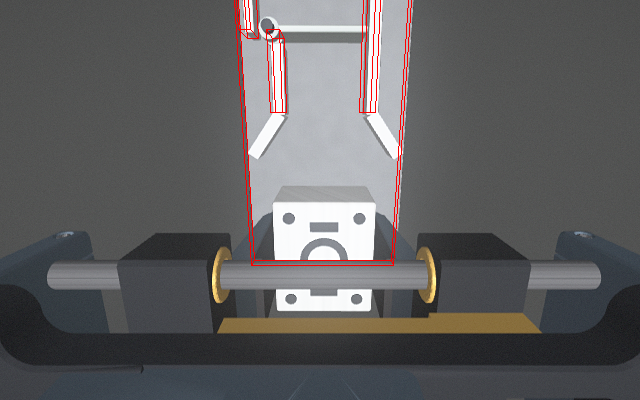

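View pics/scene2.png

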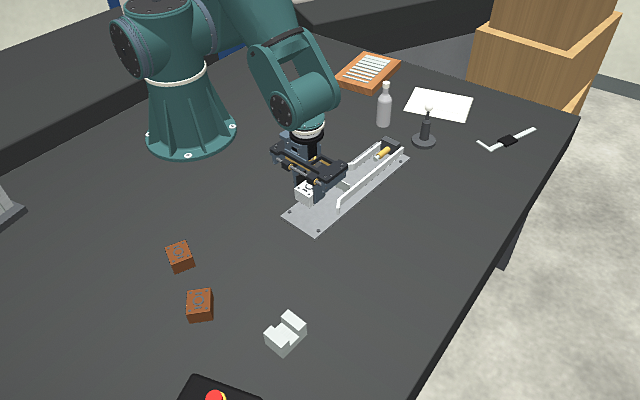

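Call:
apply_moves([
  {"tx": 0, "ty": 0.5, "tz": 0.01, "yaw": 0, "hand": 0.4},
  {"tx": 0, "ty": 1.0, "tz": 0.01, "yaw": 0, "hand": 0.4},
  {"tx": 0, "ty": 1.14, "tz": 0.01, "yaw": 0, "hand": 0.4},
  {"tx": 0, "ty": 1.18, "tz": 0.01, "yaw": 0, "hand": 0.4},
  {"tx": 0, "ty": 1.2, "tz": 0.01, "yaw": 0, "hand": 0.4},
  {"tx": 0, "ty": 1.21, "tz": 0.01, "yaw": 0, "hand": 0.4},
  {"tx": 0, "ty": 1.21, "tz": 0.01, "yaw": 0, "hand": 0.4},
])

```text
time_s: 7.08
tcp_pos: [529.9, -64.8, 19.8]
orientation: [[0.997, 0.002, 0.079], [-0.079, -0.001, 0.997], [0.002, -1.0, -0.001]]
contact_force: [0.3, 0.1, -2.5]
gripper_width: 49.3
```

Call:
apply_moves([
  {"tx": 0, "ty": 0.02, "tz": 0, "yaw": 0, "hand": 0.4},
  {"tx": 0, "ty": 0.03, "tz": 0, "yaw": 0, "hand": 0.4},
  {"tx": 0, "ty": 0.03, "tz": 0, "yaw": 0, "hand": 0.4},
])

```text
time_s: 7.45
tcp_pos: [530.1, -64.8, 19.0]
orientation: [[0.997, 0.002, 0.079], [-0.079, -0.001, 0.997], [0.002, -1.0, -0.001]]
contact_force: [-4.7, 1.0, 13.4]
gripper_width: 50.0
```

Call:
apply_moves([
  {"tx": 0, "ty": 0, "tz": 0, "yaw": 0, "hand": 0.5},
  {"tx": 0, "ty": 0, "tz": 0, "yaw": 0, "hand": 0.7},
  {"tx": 0, "ty": 0, "tz": 0, "yaw": 0, "hand": 0.7},
  {"tx": 0, "ty": 0, "tz": 0, "yaw": 0, "hand": 0.7},
  {"tx": 0, "ty": -0.4, "tz": 0, "yaw": 0, "hand": 0.7},
  {"tx": 0, "ty": -1.2, "tz": 0, "yaw": 0, "hand": 0.7},
  {"tx": 0, "ty": -1.2, "tz": -1.0, "yaw": 0, "hand": 0.0},
  {"tx": 0, "ty": -1.2, "tz": -1.4, "yaw": 0, "hand": 0.0},
  {"tx": 0, "ty": -1.2, "tz": -1.4, "yaw": 0, "hand": 0.0},
])

```text
time_s: 8.57
tcp_pos: [524.2, -135.4, 78.8]
orientation: [[0.997, 0.001, 0.081], [-0.081, -0.001, 0.997], [0.001, -1.0, -0.001]]
contact_force: [-0.4, 0.9, 0.1]
gripper_width: 36.7
```

```bash
python3 - <<'E'
from fit import *
from scipy.ndimage import binary_fill_holes
print('lane tcp',tolane(env.read_state()['tcp_pos']))
s=snap('wrist','wrist3.png'); s2=snap('top','top3.png'); snap('scene','scene3.png')
b=s['img'].astype(int)
d=env.masks_of('wrist','block'); 
for e in d: print(e['bbox'],e['confidence'],e['region'].sum())
BD=[boxc(-30,30,-25,25,10,46)]
if d:
    p0=[*lane(-120,0,0)[:2],LA]
    r=fit([(s,d[0]['region'].astype(float))],BD,p0,[3,3,.05]); print(r,tolane([*r[0][:2],0]),r[0][2]-LA)
E
```

```text
lane tcp [-1.91194367e+02 -1.30086946e-01  7.87529980e+01]
[237.6, 0.0, 410.8, 187.1] 0.68 22647
[489.9, 394.7, 526.0, 396.6] 0.67 72
[283.4, 58.6, 365.7, 161.7] 0.64 7857
(array([ 5.47825338e+02, -1.16407295e+01,  4.33191043e-01]), np.float64(0.7464263543541672)) [-65.94606473 -13.89950044   0.        ] -1.0582089574031142
```

View pics/wrist3.png

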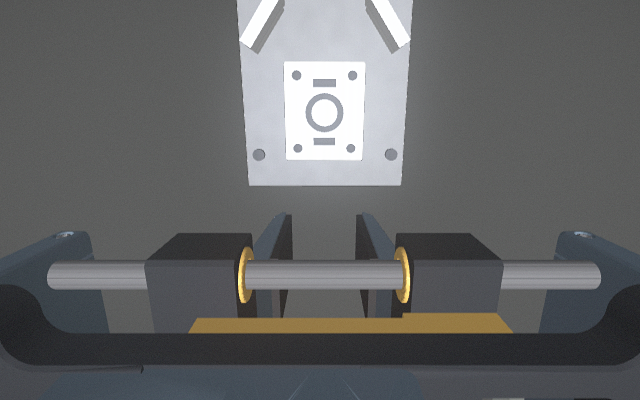

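View pics/scene3.png

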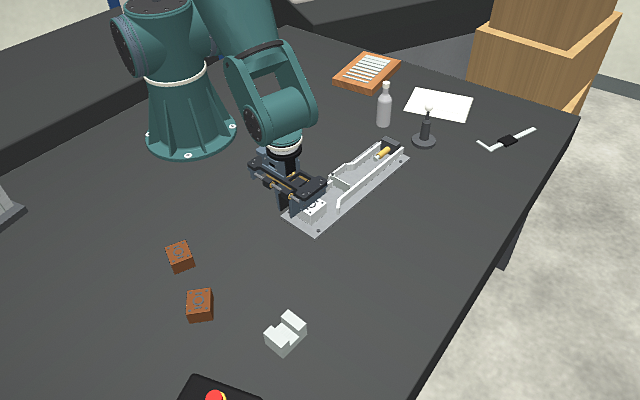

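Call:
apply_moves([
  {"tx": 0, "ty": 0.6, "tz": 0, "yaw": 0, "hand": 0},
  {"tx": 0, "ty": 1.1, "tz": 0, "yaw": 0, "hand": 0},
  {"tx": 0, "ty": 1.17, "tz": 0, "yaw": 0, "hand": 0},
  {"tx": 0, "ty": 1.17, "tz": 0, "yaw": 0, "hand": 0},
  {"tx": 0, "ty": 1.17, "tz": 0.2, "yaw": 0, "hand": 0},
  {"tx": 0, "ty": 1.17, "tz": 0.3, "yaw": 0, "hand": 0},
  {"tx": 0, "ty": 1.17, "tz": 0.4, "yaw": 0, "hand": 0},
  {"tx": 0, "ty": 1.17, "tz": 0.5, "yaw": 0, "hand": 0},
  {"tx": 0, "ty": 1.17, "tz": 0.6, "yaw": 0, "hand": 0},
  {"tx": 0, "ty": 1.17, "tz": 0.7, "yaw": 0, "hand": 0},
  {"tx": 0, "ty": 1.17, "tz": 0.8, "yaw": 0, "hand": 0},
])

```text
time_s: 10.15
tcp_pos: [527.6, -93.7, 20.2]
orientation: [[0.997, 0.001, 0.078], [-0.078, -0.001, 0.997], [0.001, -1.0, -0.001]]
contact_force: [-0.4, -2.9, 2.9]
gripper_width: 0.6
```

```bash
python3 - <<'E'
from h import *
print('lane tcp',tolane(env.read_state()['tcp_pos']))
inc(lane(-60,0,20),np.degrees(LA)-90)
s=snap('wrist','wrist4.png')
E
```

```text
lane tcp [-149.3303785    -0.21434685   20.21981443]
t 10.15 tcp [527.57 -93.68  20.22] ang -4.48 F [-0.37 -2.93  2.9 ] w 0.6
  inc tx -0.002 ty 0.003 tz 1.787 yaw 0.006
```

View pics/wrist4.png

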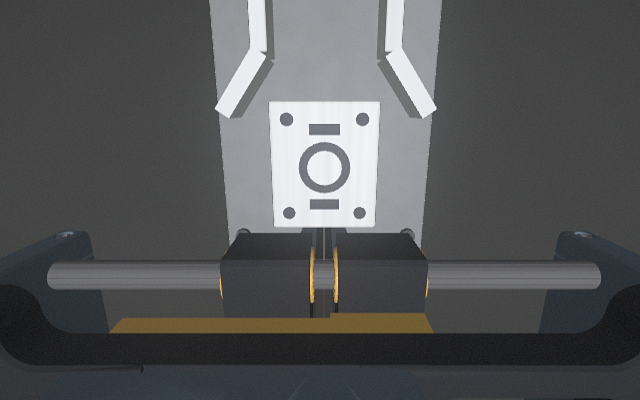

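Call:
apply_moves([
  {"tx": 0, "ty": 0, "tz": 0.12, "yaw": 0, "hand": 0},
  {"tx": 0, "ty": 0, "tz": 0.24, "yaw": 0, "hand": 0},
  {"tx": 0, "ty": 0, "tz": 0.36, "yaw": 0, "hand": 0},
  {"tx": 0, "ty": 0, "tz": 0.48, "yaw": 0, "hand": 0},
  {"tx": 0, "ty": 0, "tz": 0.6, "yaw": 0, "hand": 0},
  {"tx": 0, "ty": 0, "tz": 0.72, "yaw": 0, "hand": 0},
  {"tx": 0, "ty": 0, "tz": 0.84, "yaw": 0, "hand": 0},
  {"tx": 0, "ty": 0, "tz": 0.96, "yaw": 0, "hand": 0},
  {"tx": 0, "ty": 0, "tz": 1.08, "yaw": 0, "hand": 0},
  {"tx": 0, "ty": 0, "tz": 1.2, "yaw": 0, "hand": 0},
])

```text
time_s: 11.45
tcp_pos: [532.2, -33.0, 20.1]
orientation: [[0.997, 0.001, 0.078], [-0.078, -0.0, 0.997], [0.001, -1.0, -0.0]]
contact_force: [0.3, -3.7, 2.3]
gripper_width: 0.5
```

```bash
python3 - <<'E'
from h import *
print('lane tcp',tolane(env.read_state()['tcp_pos']))
inc(lane(-30,0,20),np.degrees(LA)-90)
s=snap('wrist','wrist5.png')
E
```

```text
lane tcp [-8.84973467e+01 -2.20782187e-02  2.01035875e+01]
t 11.45 tcp [532.2  -33.02  20.1 ] ang -4.48 F [ 0.35 -3.66  2.33] w 0.5
  inc tx 0.001 ty 0.002 tz 1.170 yaw 0.007
```

View pics/wrist5.png

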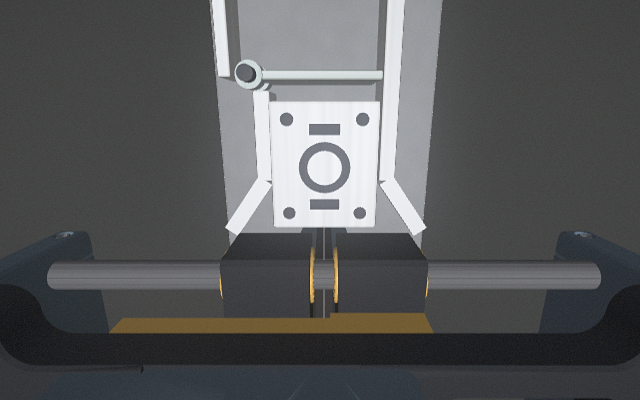

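The block sits centred and straight in the channel (cols 269–379 between the walls at 268 and 380), just before the leaf at row 75. The push force is about 3.7 N. I push through the gate.

Call:
apply_moves([
  {"tx": 0, "ty": 0, "tz": 0.12, "yaw": 0, "hand": 0},
  {"tx": 0, "ty": 0, "tz": 0.24, "yaw": 0, "hand": 0},
  {"tx": 0, "ty": 0, "tz": 0.36, "yaw": 0, "hand": 0},
  {"tx": 0, "ty": 0, "tz": 0.48, "yaw": 0, "hand": 0},
  {"tx": 0, "ty": 0, "tz": 0.6, "yaw": 0, "hand": 0},
  {"tx": 0, "ty": 0, "tz": 0.72, "yaw": 0, "hand": 0},
  {"tx": 0, "ty": 0, "tz": 0.84, "yaw": 0, "hand": 0},
  {"tx": 0, "ty": 0, "tz": 0.96, "yaw": 0, "hand": 0},
  {"tx": 0, "ty": 0, "tz": 1.08, "yaw": 0, "hand": 0},
  {"tx": 0, "ty": 0, "tz": 1.2, "yaw": 0, "hand": 0},
])

```text
time_s: 12.75
tcp_pos: [536.9, 27.7, 20.1]
orientation: [[0.997, 0.001, 0.078], [-0.078, -0.0, 0.997], [0.001, -1.0, -0.0]]
contact_force: [0.5, -3.5, 1.4]
gripper_width: 0.4
```

```bash
python3 - <<'E'
from h import *
print('lane tcp',tolane(env.read_state()['tcp_pos']))
inc(lane(40,0,20),np.degrees(LA)-90)
s=snap('wrist','wrist6.png')
E
```

```text
lane tcp [-27.63656486   0.14304983  20.05733323]
t 12.75 tcp [536.87  27.66  20.06] ang -4.48 F [ 0.54 -3.5   1.36] w 0.4
  inc tx 0.005 ty 0.001 tz 1.353 yaw 0.007
```

View pics/wrist6.png

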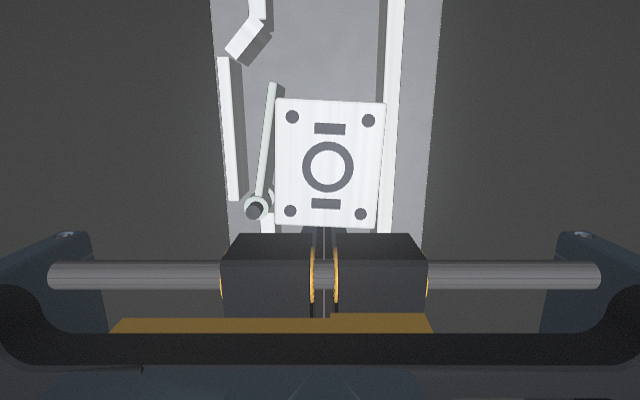

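Call:
apply_moves([
  {"tx": 0, "ty": 0, "tz": 0.12, "yaw": 0, "hand": 0},
  {"tx": 0, "ty": 0, "tz": 0.24, "yaw": 0, "hand": 0},
  {"tx": 0, "ty": 0, "tz": 0.36, "yaw": 0, "hand": 0},
  {"tx": 0, "ty": 0, "tz": 0.48, "yaw": 0, "hand": 0},
  {"tx": 0, "ty": 0, "tz": 0.6, "yaw": 0, "hand": 0},
  {"tx": 0, "ty": 0, "tz": 0.72, "yaw": 0, "hand": 0},
  {"tx": 0, "ty": 0, "tz": 0.84, "yaw": 0, "hand": 0},
  {"tx": 0, "ty": 0, "tz": 0.96, "yaw": 0, "hand": 0},
  {"tx": 0, "ty": 0, "tz": 1.08, "yaw": 0, "hand": 0},
  {"tx": 0, "ty": 0, "tz": 1.2, "yaw": 0, "hand": 0},
  {"tx": 0, "ty": 0, "tz": 1.3, "yaw": 0, "hand": 0},
  {"tx": 0, "ty": 0, "tz": 1.3, "yaw": 0, "hand": 0},
])

```text
time_s: 14.3
tcp_pos: [541.8, 93.4, 19.9]
orientation: [[0.997, 0.0, 0.078], [-0.078, -0.0, 0.997], [0.0, -1.0, 0.0]]
contact_force: [0.4, -0.6, 1.2]
gripper_width: 0.3
```

```bash
python3 - <<'E'
from h import *
print('lane tcp',tolane(env.read_state()['tcp_pos']))
inc(lane(50,0,20),np.degrees(LA)-90)
s=snap('wrist','wrist7.png'); s2=snap('top')
cv2.imwrite('pics/top7.png',cv2.resize(s2['img'][140:230,190:380],None,fx=4,fy=4,interpolation=cv2.INTER_CUBIC))
E
```

```text
lane tcp [38.30726959  0.44814501 19.94620836]
t 14.3 tcp [541.79  93.42  19.95] ang -4.45 F [ 0.42 -0.55  1.21] w 0.3
  inc tx 0.009 ty -0.001 tz 0.234 yaw 0.010
```

View pics/wrist7.png

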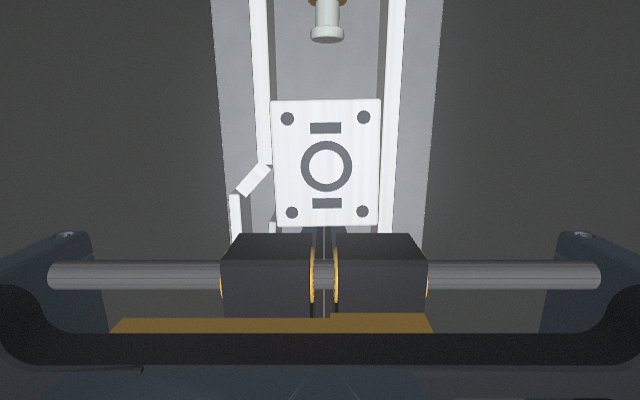

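```bash
python3 - <<'E'
from h import *
import pickle
s=snap('wrist')
print('front top',tolane(ray(s,(326,99.5),46)),'rear top',tolane(ray(s,(326,226.5),46)))
for z in (36,28,20): print('tip',z,tolane(ray(s,(328,42.5),z)))
E
```

```text
front top [114.7124462   -1.05724836  46.        ] rear top [55.20156486 -1.29033451 46.        ]
tip 36 [139.60761304  -1.93581139  36.        ]
tip 28 [141.13340549  -2.03661099  28.        ]
tip 20 [142.65919794  -2.1374106   20.        ]
```

Call:
apply_moves([
  {"tx": 0, "ty": 0, "tz": 0.08, "yaw": 0, "hand": 0},
  {"tx": 0, "ty": 0, "tz": 0.16, "yaw": 0, "hand": 0},
  {"tx": 0, "ty": 0, "tz": 0.24, "yaw": 0, "hand": 0},
  {"tx": 0, "ty": 0, "tz": 0.3, "yaw": 0, "hand": 0},
  {"tx": 0, "ty": 0, "tz": 0.35, "yaw": 0, "hand": 0},
  {"tx": 0, "ty": 0, "tz": 0.38, "yaw": 0, "hand": 0},
  {"tx": 0, "ty": 0, "tz": 0.4, "yaw": 0, "hand": 0},
  {"tx": 0, "ty": 0, "tz": 0.42, "yaw": 0, "hand": 0},
  {"tx": 0, "ty": 0, "tz": 0.44, "yaw": 0, "hand": 0},
])

```text
time_s: 15.58
tcp_pos: [543.4, 115.0, 19.9]
orientation: [[0.997, 0.0, 0.078], [-0.078, -0.0, 0.997], [0.0, -1.0, -0.0]]
contact_force: [0.3, -2.7, -0.2]
gripper_width: 0.6
```

```bash
python3 - <<'E'
from h import *
print('lane tcp',tolane(env.read_state()['tcp_pos']))
for i in range(3): print(np.round(env.read_state()['contact_force'],2))
s=snap('wrist','wrist8.png')
print(np.round(env.read_state()['contact_force'],2))
E
```

```text
lane tcp [59.91369873  0.56988715 19.89210079]
[ 0.34 -2.68 -0.2 ]
[ 0.34 -2.68 -0.2 ]
[ 0.34 -2.68 -0.2 ]
[-0.57 -3.2  -1.77]
```

View pics/wrist8.png

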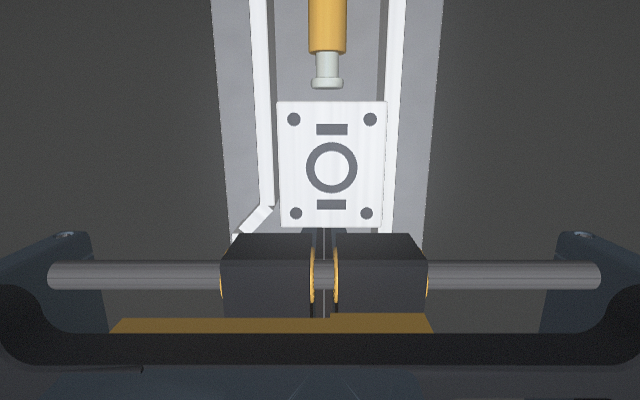

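Call:
apply_moves([
  {"tx": 0, "ty": 0, "tz": 0.02, "yaw": 0, "hand": 0},
  {"tx": 0, "ty": 0, "tz": 0.04, "yaw": 0, "hand": 0},
  {"tx": 0, "ty": 0, "tz": 0.06, "yaw": 0, "hand": 0},
  {"tx": 0, "ty": 0, "tz": 0.08, "yaw": 0, "hand": 0},
  {"tx": 0, "ty": 0, "tz": 0.09, "yaw": 0, "hand": 0},
])

```text
time_s: 16.25
tcp_pos: [543.8, 119.6, 19.9]
orientation: [[0.997, 0.0, 0.078], [-0.078, -0.0, 0.997], [0.0, -1.0, -0.0]]
contact_force: [-0.0, -2.7, -0.8]
gripper_width: 0.3
```

Call:
apply_moves([
  {"tx": 0, "ty": 0, "tz": 0.01, "yaw": 0, "hand": 0},
  {"tx": 0, "ty": 0, "tz": 0.02, "yaw": 0, "hand": 0},
  {"tx": 0, "ty": 0, "tz": 0.03, "yaw": 0, "hand": 0},
])

```text
time_s: 16.62
tcp_pos: [543.9, 121.1, 19.9]
orientation: [[0.997, 0.0, 0.078], [-0.078, -0.0, 0.997], [0.0, -1.0, -0.0]]
contact_force: [-0.3, -3.5, -1.8]
gripper_width: 0.2
```

```bash
python3 - <<'E'
from h import *
s=snap('wrist'); cv2.imwrite('pics/wrist9.png',cv2.resize(s['img'][60:240,200:450],None,fx=3,fy=3))
st=env.read_state();print(np.round(st['contact_force'],2),tolane(st['tcp_pos']))
E
```

```text
[-0.24 -2.1  -1.24] [66.09696076  0.55890021 19.90507542]
```

View pics/wrist9.png

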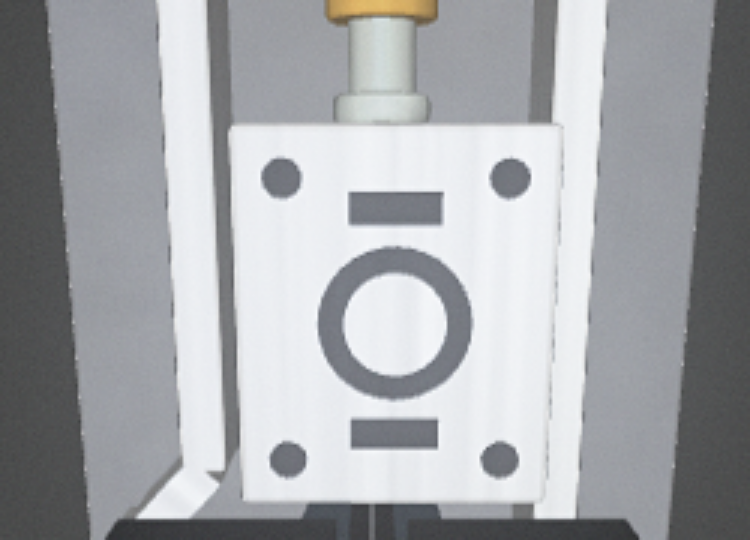

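Call:
apply_moves([
  {"tx": 0, "ty": 0, "tz": 0.01, "yaw": 0, "hand": 0},
  {"tx": 0, "ty": 0, "tz": 0.02, "yaw": 0, "hand": 0},
  {"tx": 0, "ty": 0, "tz": 0.03, "yaw": 0, "hand": 0},
])

```text
time_s: 17.05
tcp_pos: [544.0, 122.5, 19.9]
orientation: [[0.997, 0.0, 0.078], [-0.078, -0.0, 0.997], [0.0, -1.0, -0.0]]
contact_force: [0.9, -6.3, -0.1]
gripper_width: 0.6
```

Call:
apply_moves([
  {"tx": 0, "ty": 0, "tz": 0.01, "yaw": 0, "hand": 0},
  {"tx": 0, "ty": 0, "tz": 0.02, "yaw": 0, "hand": 0},
])

```text
time_s: 17.3
tcp_pos: [544.0, 123.3, 19.9]
orientation: [[0.997, -0.0, 0.078], [-0.078, -0.001, 0.997], [-0.0, -1.0, -0.001]]
contact_force: [-0.0, -8.1, 1.2]
gripper_width: 0.3
```

Call:
apply_moves([
  {"tx": 0, "ty": 0, "tz": 0.01, "yaw": 0, "hand": 0},
  {"tx": 0, "ty": 0, "tz": 0.02, "yaw": 0, "hand": 0},
  {"tx": 0, "ty": 0, "tz": 0.03, "yaw": 0, "hand": 0},
])

```text
time_s: 17.68
tcp_pos: [544.1, 124.4, 19.9]
orientation: [[0.997, -0.0, 0.078], [-0.078, -0.001, 0.997], [-0.0, -1.0, -0.001]]
contact_force: [-0.3, -11.1, 1.8]
gripper_width: 0.3
```

Call:
apply_moves([
  {"tx": 0, "ty": 0, "tz": 0.01, "yaw": 0, "hand": 0},
  {"tx": 0, "ty": 0, "tz": 0.015, "yaw": 0, "hand": 0},
])

```text
time_s: 17.92
tcp_pos: [544.1, 124.6, 19.9]
orientation: [[0.997, -0.0, 0.077], [-0.077, -0.002, 0.997], [-0.0, -1.0, -0.002]]
contact_force: [0.2, -11.1, 1.0]
gripper_width: 0.2
```

Call:
apply_moves([
  {"tx": 0, "ty": 0, "tz": 0.015, "yaw": 0, "hand": 0},
  {"tx": 0, "ty": 0, "tz": 0.025, "yaw": 0, "hand": 0},
  {"tx": 0, "ty": 0, "tz": 0.025, "yaw": 0, "hand": 0},
  {"tx": 0, "ty": 0, "tz": 0.025, "yaw": 0, "hand": 0},
])

```text
time_s: 18.42
tcp_pos: [544.2, 125.3, 19.9]
orientation: [[0.997, -0.001, 0.077], [-0.077, -0.003, 0.997], [-0.001, -1.0, -0.003]]
contact_force: [0.8, -12.0, 1.1]
gripper_width: 0.5
```

Call:
apply_moves([
  {"tx": 0, "ty": 0, "tz": 0.015, "yaw": 0, "hand": 0},
  {"tx": 0, "ty": 0, "tz": 0.015, "yaw": 0, "hand": 0},
  {"tx": 0, "ty": 0, "tz": 0.015, "yaw": 0, "hand": 0},
  {"tx": 0, "ty": 0, "tz": 0.015, "yaw": 0, "hand": 0},
])

```text
time_s: 18.92
tcp_pos: [544.2, 125.4, 19.9]
orientation: [[0.997, -0.001, 0.077], [-0.077, -0.003, 0.997], [-0.001, -1.0, -0.003]]
contact_force: [0.5, -12.7, 1.9]
gripper_width: 0.5
```

Call:
apply_moves([
  {"tx": 0, "ty": 0, "tz": -0.005, "yaw": 0, "hand": 0},
  {"tx": 0, "ty": 0, "tz": -0.01, "yaw": 0, "hand": 0},
  {"tx": 0, "ty": 0, "tz": -0.015, "yaw": 0, "hand": 0},
  {"tx": 0, "ty": 0, "tz": -0.02, "yaw": 0, "hand": 0},
  {"tx": 0, "ty": 0, "tz": -0.025, "yaw": 0, "hand": 0},
  {"tx": 0, "ty": 0, "tz": -0.03, "yaw": 0, "hand": 0},
  {"tx": 0, "ty": 0, "tz": -0.035, "yaw": 0, "hand": 0},
  {"tx": 0, "ty": 0, "tz": -0.04, "yaw": 0, "hand": 0},
  {"tx": 0, "ty": 0, "tz": -0.045, "yaw": 0, "hand": 0},
  {"tx": 0, "ty": 0, "tz": -0.05, "yaw": 0, "hand": 0},
  {"tx": 0, "ty": 0, "tz": -0.055, "yaw": 0, "hand": 0},
  {"tx": 0, "ty": 0, "tz": -0.06, "yaw": 0, "hand": 0},
])

```text
time_s: 20.42
tcp_pos: [544.0, 122.5, 20.0]
orientation: [[0.997, -0.001, 0.077], [-0.077, -0.003, 0.997], [-0.001, -1.0, -0.003]]
contact_force: [0.9, 0.0, -1.9]
gripper_width: 0.5
```

Call:
apply_moves([
  {"tx": 0, "ty": 0, "tz": -0.005, "yaw": 0, "hand": 0},
  {"tx": 0, "ty": 0, "tz": -0.01, "yaw": 0, "hand": 0},
  {"tx": 0, "ty": 0, "tz": -0.015, "yaw": 0, "hand": 0},
  {"tx": 0, "ty": 0, "tz": -0.02, "yaw": 0, "hand": 0},
  {"tx": 0, "ty": 0, "tz": -0.025, "yaw": 0, "hand": 0},
  {"tx": 0, "ty": 0, "tz": -0.03, "yaw": 0, "hand": 0},
  {"tx": 0, "ty": 0, "tz": -0.035, "yaw": 0, "hand": 0},
  {"tx": 0, "ty": 0, "tz": -0.04, "yaw": 0, "hand": 0},
  {"tx": 0, "ty": 0, "tz": -0.045, "yaw": 0, "hand": 0},
  {"tx": 0, "ty": 0, "tz": -0.05, "yaw": 0, "hand": 0},
])

```text
time_s: 21.68
tcp_pos: [543.8, 120.0, 20.0]
orientation: [[0.997, -0.001, 0.077], [-0.077, -0.003, 0.997], [-0.001, -1.0, -0.003]]
contact_force: [2.6, 1.0, 0.8]
gripper_width: 0.7
```

Call:
apply_moves([
  {"tx": 0, "ty": -0.1, "tz": 0, "yaw": 0, "hand": 0},
  {"tx": 0, "ty": -0.3, "tz": 0, "yaw": 0, "hand": 0},
  {"tx": 0, "ty": -0.6, "tz": 0, "yaw": 0, "hand": 0},
  {"tx": 0, "ty": -0.9, "tz": 0, "yaw": 0, "hand": 0},
  {"tx": 0, "ty": -1.3, "tz": -0.4, "yaw": 0, "hand": 0},
  {"tx": 0, "ty": -1.7, "tz": -0.8, "yaw": 0, "hand": 0},
  {"tx": 0, "ty": -2.0, "tz": -1.2, "yaw": 0, "hand": 0},
  {"tx": 0, "ty": -2.2, "tz": -1.6, "yaw": 0, "hand": 0},
  {"tx": 0, "ty": -2.2, "tz": -2.0, "yaw": 0, "hand": 0},
  {"tx": 0, "ty": -2.2, "tz": -2.0, "yaw": 0, "hand": 0},
  {"tx": 0, "ty": -2.2, "tz": -2.0, "yaw": 0, "hand": 0},
])

```text
time_s: 23.05
tcp_pos: [535.9, 20.6, 129.7]
orientation: [[0.997, -0.002, 0.078], [-0.078, -0.003, 0.997], [-0.002, -1.0, -0.003]]
contact_force: [0.5, 0.1, -0.5]
gripper_width: 0.3
```

```bash
python3 - <<'E'
from lanebox import *
s=snap('wrist','wrist10.png'); s2=snap('scene'); s3=snap('top')
a=cv2.resize(s2['img'][130:240,270:420],(800,587),interpolation=cv2.INTER_CUBIC); cv2.imwrite('pics/scene10.png',a)
inc(lane(30,0,100),-4.55)
cv2.imwrite('pics/top10.png',cv2.resize(s3['img'][150:230,160:390],None,fx=3.4,fy=3.4,interpolation=cv2.INTER_CUBIC))
E
```

```text
t 23.2 tcp [536.04  21.03 129.93] ang -4.39 F [0.7  0.06 0.03] w 0.1
  inc tx 0.013 ty 0.594 tz 1.288 yaw 0.016
```

View pics/wrist10.png

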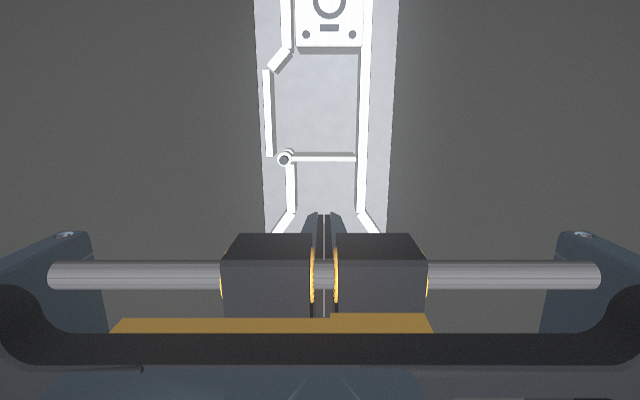

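View pics/scene10.png

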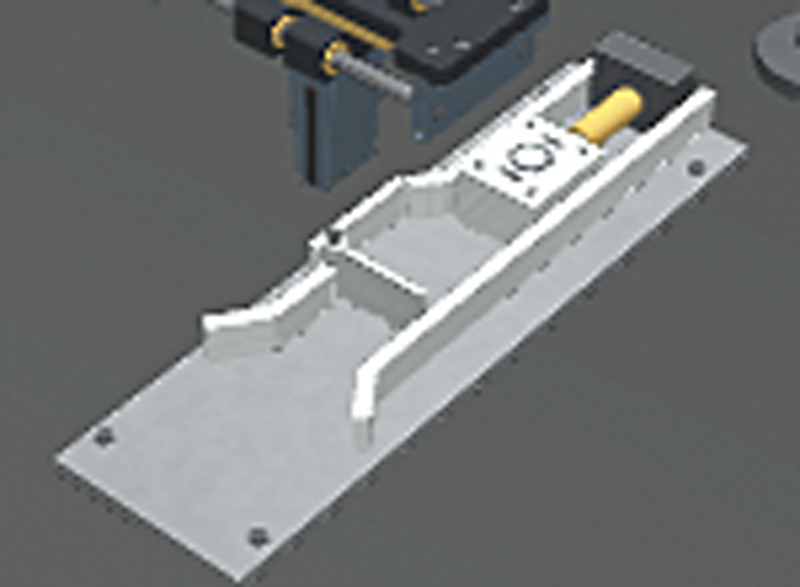

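View pics/top10.png

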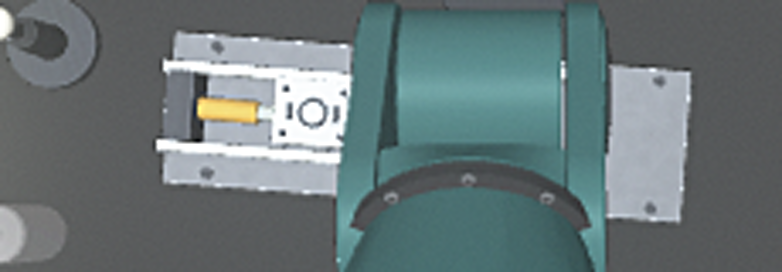

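The gate is shut and the block is square. One closer look at the plunger contact.

Call:
apply_moves([
  {"tx": 0, "ty": 0, "tz": 0.5, "yaw": 0, "hand": 0},
  {"tx": 0, "ty": 0.3, "tz": 1.2, "yaw": 0, "hand": 0},
  {"tx": 0, "ty": 0.6, "tz": 1.6, "yaw": 0, "hand": 0},
  {"tx": 0, "ty": 0.6, "tz": 1.6, "yaw": 0, "hand": 0},
  {"tx": 0, "ty": 0.6, "tz": 1.6, "yaw": 0, "hand": 0},
])

```text
time_s: 23.82
tcp_pos: [542.1, 100.3, 99.7]
orientation: [[0.997, -0.002, 0.076], [-0.076, -0.003, 0.997], [-0.002, -1.0, -0.003]]
contact_force: [-0.4, -0.1, 0.7]
gripper_width: 0.5
```

```bash
python3 - <<'E'
from h import *
s=snap('wrist'); cv2.imwrite('pics/wrist11.png',s['img'])
a=cv2.resize(s['img'][20:220,200:460],None,fx=3,fy=2.9,interpolation=cv2.INTER_CUBIC);cv2.imwrite('pics/wrist11c.png',a)
print(tolane(env.read_state()['tcp_pos']))
E
```

```text
[45.00795515  0.53772564 99.90391601]
```

View pics/wrist11c.png

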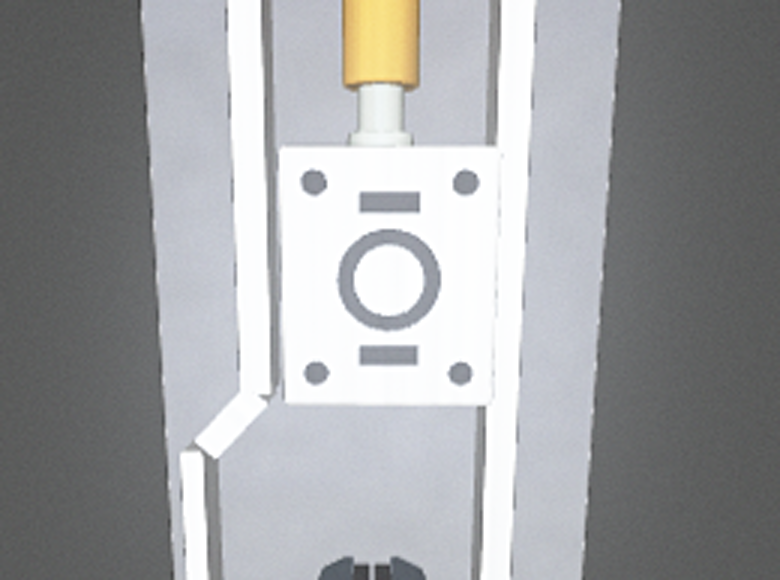

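```bash
python3 - <<'E'
from h import *
s=snap('wrist'); print('front',tolane(ray(s,(331,70.5),46)),'rear',tolane(ray(s,(330,159),46)))
print(env.hand_in()); print(env.read_state()['time_s'])
E
```

```text
front [142.64066842  -4.7356912   46.        ] rear [83.28558385 -4.56353506 46.        ]
the job is handed in; nothing more can be done
None
the job is handed in; nothing more can be done
```

I set the aluminium block on the open end of the lane and slid it along the floor through the gate with the shut fingers. I pressed it home on the plunger, eased off slowly, lifted the fingers clear and handed the job in at about 24 s. The hand-in reports no verdict.

- **Press:** the tool read about 12 to 12.7 N. Taking off about 3 N of sliding friction leaves roughly 9 to 10 N on the plunger, held for about a second.
- **Gate and block:** the last pictures show the gate shut and the block square in the channel, with its rear end about 83 mm past the gate line. I did not move the bottle, ball stand or vee block, but I took no final measurement of them.
- **Plunger contact:** I infer it rather than having measured it. The wrist picture shows the plunger head against the block with no gap. The tool force fell to zero while the plunger should still have been pushed in about 1 mm.
- **Disagreement:** the wrist camera put the block 4.7 mm off the centre line. It had also put the plunger about 2 mm off, and the channel allows the block only 2 mm, so I put most of that down to camera calibration.

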